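# Free the nail pusher from the file caddy

### The job

Swing the brass keeper bail on the rose file caddy up and over towards its hinge end until it rests back on its stop and stays there by itself. Then take the steel nail pusher out through the caddy's mouth, which is shorter than the pusher, so tilt it and bring it out one end first. Finish with the gripper still holding the pusher, at rest in the air, all of it at least 6 cm above the caddy's top and touching nothing else; leave the bail open and the bottles, finger rest, buffer and tin where they are.

Things in the scene. Friction and masses are not known exactly. Their poses are not given: they have to be found in the camera images.
- caddy: rose closed tray fixed to the sill, 206 (its x) x 130 (its y) x 62 mm high, origin under its centre, z up, x within 0.4 rad of world x. Walls 5 mm, floor 4 mm: inside x -98 to +98, y -60 to +60 mm. A 4 mm deck (z 58 to 62) covers it but for the mouth. Two cross ribs inside (x -42 and +42, 10 mm wide, top at z 20) carry the pusher. Two lugs (x -88, y +-60, to z 82) hold the bail
- mouth (a point): centre of the mouth, at the deck's top face, 9 mm to +x of the caddy's centre, z 62 mm. The mouth is a rectangle, in the caddy's frame x -46 to +64 mm and y -44 to +44 mm, so the deck's lip at the -x (bail hinge) end is the deeper one: it reaches 52 mm over the inside, the +x lip 34 mm
- bail (a joint): angle of the keeper bail, rad: 0 lying closed across the mouth, grows as it swings up and over towards the caddy's -x end, 2.5 at its end stop. Upright at 1.57: let go before that it falls shut, past it falls open by its own weight (80 g, free hinge) and rests on the stop
- bail_grip (a point): middle of the bail's cross bar: brass round bar 10 mm thick, 104 mm long along the caddy's y, 90 mm from the hinge line; closed it lies over the mouth 14 mm above the deck top. The bail's two arms, also 10 mm thick, run from its ends (y = +-52 mm) to the hinge
- bail_hinge (a point): middle of the bail's hinge line, which runs along the caddy's y; 88 mm to -x of the caddy's centre, 76 mm above the sill
- pusher: stainless steel nail pusher, 150 mm long along its x, about 50 g, balanced at its middle, where its origin lies on its centre line. Handle 10 x 10 mm over the middle 110 mm, then 6 mm round shanks, ending in 4 mm thick flats, 12 mm wide at +x, 5 mm at -x. Lies level on the ribs, centre line 25 mm above the sill, within 0.15 rad of the caddy's x, its ends under the two lips
- far_tip (a point): +x end of the pusher, 75 mm from its middle
- near_tip (a point): -x end of the pusher, 75 mm from its middle
- rack: clear acrylic block 190 x 56 x 22 mm fixed to the sill, four 33 mm square slots in a row along its x, slot floor 4 mm above the sill; origin under its centre
- polish0: empty polish bottle 28 mm across, 76 mm high with its black cap, standing in a slot of the rack; origin under its centre
- polish1: empty polish bottle 28 mm across, 76 mm high with its black cap, standing in a slot of the rack; origin under its centre
- polish2: empty polish bottle 28 mm across, 76 mm high with its black cap, standing in a slot of the rack; origin under its centre
- polish3: empty polish bottle 28 mm across, 76 mm high with its black cap, standing in a slot of the rack; origin under its centre
- finger_rest: blue hard silicone finger rest, 75 x 50 x 33 mm, origin under its centre, loose on the sill
- buffer: yellow buffer block 90 x 26 x 26 mm, origin under its centre, loose on the sill
- tin: round aluminium tin with green lid, 62 mm across, 47 mm high, origin under its centre, loose on the sill

How it is judged:
By the outcome, as a careful person would: the job done as asked, in the order asked, and still so for the second after the job is handed in, while the arm keeps its last pose, push and grip.
It also fails if it takes over 54 s, if anything falls off the work surface, if the arm or the gripper's body presses on something with over 40 N, if the wrist force passes 120 N, or if a joint passes its speed limit or range.

### The arm

A 7-joint arm with a two-finger parallel gripper is mounted at the origin on the work surface. World frame = base frame: x ahead of the robot, y to its left, z up, the work surface at z = 0. Lengths are in m, angles in rad, forces in N, time in s.
With the tool pointing down it reaches from about 0.425 to 0.925 m from the base axis. Payload 6.8 kg.
Tool frame: the origin (TCP) lies at the very end of the fingers, on their centre line; the grasp point (between the pads) lies r.grip_depth behind it (r.grip_depth is the distance from the TCP to the grasp point, in m); z points along the fingers, x is the direction in which the jaws open and shut, and the axes are right-handed (so a half turn about z gives the same grasp; the last joint's range is limited). The gripper opens to 85 mm and grips with 20 to 120 N. Pads are 22 mm wide; open, the fingers measure 114 mm over their backs; the gripper's body (76 mm by 85 mm) begins 54 mm behind the grasp point. The pads swing forward as they close: fully open they stand 13 mm farther back than shut.
Start: joints at [-1.304, 0.477, 0.022, 1.555, -0.011, 1.109, -0.083], TCP at [0.247, 0.628, 0.231] pointing down, gripper open.
Joint ranges: [-2.96, 2.96], [-0.34, 2.1], [-1.41, 1.46], [0.24, 2.44], [-1.37, 4.51], [0.17, 1.92], [-2.96, 2.96]. Speed limits (rad/s): [2.39, 2.39, 3.14, 3.14, 3.14, 3.14, 3.14].

### API

Orientations are given as a rotation vector (axis times angle).
In Python, from bench import readout, grab_frame, workorder, r gives the robot as it stands.
- The arm moves only by the shell command python3 -m handwheel 'ROWS' [FORCE]. ROWS is text: rows parted by semicolons, each of 7 numbers parted by spaces: the shift along the tool's x, y, z in mm, then the turn, a rotation vector about the tool's x, y, z in degrees, then the finger opening in mm, from 0 to 85.4. A call has 1 to 12 rows; each row is the pose to reach, as a shift and turn from the pose commanded when the call began, along the tool's axes at that moment; what a row does not reach only later rows make up. A row lasts 1/8 s, in which the tool goes at most 62.5 mm and 10.7 degrees, less where a joint would pass 70% of its speed; a pose out of reach is approached as far as the arm can. A call with a gripper value outside its range is refused whole. The fingers move at their own pace and stop on an object; FORCE is the grip in N (left out, the last holds). Time passes only in rows, so rows that repeat a pose let the fingers close. It gives the time, the measured TCP pose, the force and the opening at its end, in the units of the state.
- readout.get_obs(): the state, without advancing time (a new reading comes with each control period).
- grab_frame(name): name is "scene" or "side" or "wrist"; returns a dict with "pixels" (480x640x3 uint8, red, green, blue), "fx", "fy", "cx", "cy" (pixels), "D" ([k1, k2, p1, p2, k3] as OpenCV has them; the pictures are not rectified), "rvec" (rotation vector, rad) and "tvec" (3), from world to camera coordinates, as OpenCV has them. Camera axes: x right, y down, z forward; pixel columns grow to the right and rows downward; lengths in m; the calibration is good to about 2 mm. A picture is of the moment at which its call begins. There is no depth.
- workorder.hand_in(): hands the job in, once; it reports no verdict.
The state is a dict: "clock": time; "joints": joint angles; "qvel": joint speeds; "tau": joint torques, N m; "tcp_pos": TCP position; "orientation": TCP orientation; "contact_force": force on the tool from outside, world axes, zero at the start; "moment": the same for the moment, N m; "grip_width": finger opening in m.
Only numpy, scipy, OpenCV 4.12 (cv2) and the standard library are available. Lean on these libraries where they do the work, as an engineer would, in place of code of your own. Each camera call takes 0.05 s, during which the arm holds its last target.

## Working session

There is one attempt and no reset: what is moved stays moved. The work goes in short steps, Python scripts to look and compute and a shell command to move; the robot and the scene stay as the last step left them, time stands still between calls to the robot, and variables do not carry over. Pictures are saved under pics/ and viewed, and the job is handed in when it is done.

```bash
ls; mkdir -p pics; python3 - <<'E'
from bench import readout, grab_frame, r
import cv2
print(readout.get_obs()); print(r.grip_depth, [a for a in dir(r) if a[0]!='_'])
for n in ["scene","side","wrist"]:
    f=grab_frame(n); cv2.imwrite(f"pics/{n}0.png",f["pixels"][:,:,::-1])
    print(n,{k:f[k] for k in f if k!="pixels"})
E
```

```text
pics
{'clock': 0.0, 'joints': array([-1.30407208,  0.47779957,  0.02235356,  1.55644214, -0.0114945 ,
        1.10927408, -0.08309951]), 'qvel': array([ 0.00029293, -0.00050675, -0.00045276, -0.0019197 ,  0.00047605,
        0.00052587, -0.00051992]), 'tau': array([-1.09942728e-03, -5.96447647e+01,  1.60754833e+00, -2.81193978e+01,
        1.24240288e-02,  9.39383288e-03,  2.11324232e-05]), 'tcp_pos': array([0.24693398, 0.62758855, 0.23033026]), 'orientation': array([ 2.59549300e+00,  1.76803252e+00, -2.19389312e-03]), 'contact_force': array([-0.47800781, -0.05843206, -0.13958445]), 'moment': array([ 0.03023402,  0.04611403, -0.02563211]), 'grip_width': 0.08539950190795753}
0.0187 ['Unreachable', 'grip_depth']
scene {'fx': 441.4911578736642, 'fy': 441.4911578736642, 'cx': 316.46937643746156, 'cy': 245.38899906980777, 'D': array([-0.0480962,  0.       ,  0.       ,  0.       ,  0.       ]), 'rvec': array([ 0.84985848,  2.71779642, -0.85676966]), 'tvec': array([ 0.41158254, -0.2067317 ,  1.1157502 ])}
side {'fx': 492.264575886445, 'fy': 492.264575886445, 'cx': 325.30040505018985, 'cy': 234.0384592951259, 'D': array([-0.02226247,  0.        ,  0.        ,  0.        ,  0.        ]), 'rvec': array([ 0.57189609, -2.72834443,  1.09774301]), 'tvec': array([0.49640204, 0.21278329, 0.91885581])}
wrist {'fx': 337.55851572291766, 'fy': 337.55851572291766, 'cx': 317.2738156476727, 'cy': 238.32381411988476, 'D': array([-0.03822225,  0.        ,  0.        ,  0.        ,  0.        ]), 'rvec': array([-2.40563744, -1.63959062, -0.22201737]), 'tvec': array([-0.6750694 , -0.03513973,  0.37606192])}
```

View pics/scene0.png

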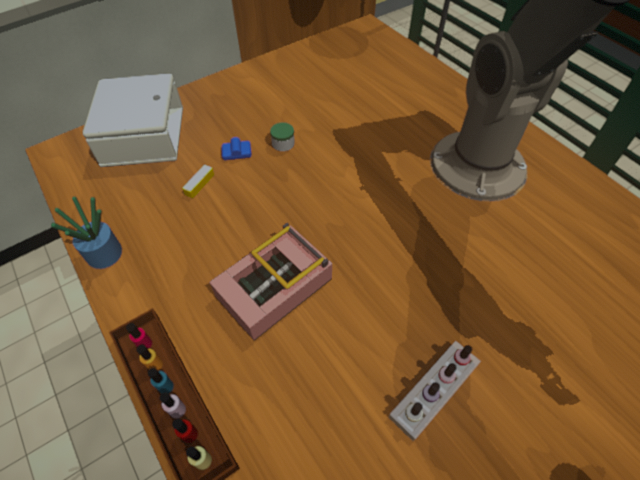

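View pics/side0.png

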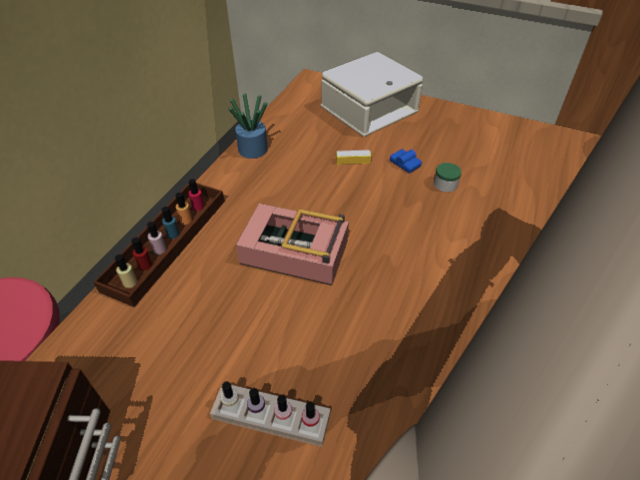

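View pics/wrist0.png

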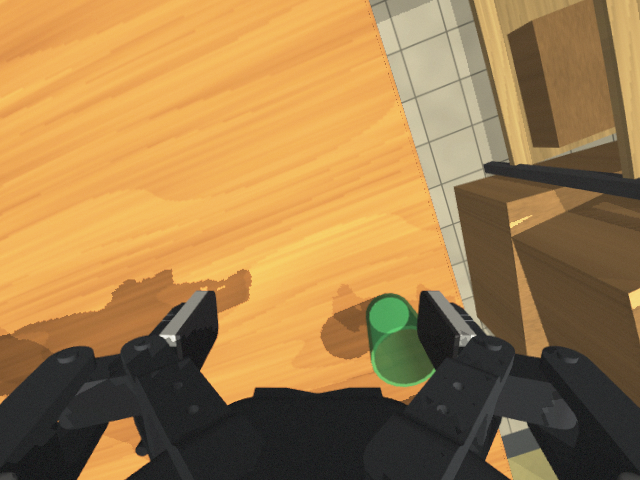

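```bash
python3 - <<'E'
import cv2
a=cv2.imread("pics/scene0.png")[215:345,200:345]; cv2.imwrite("pics/sc0.png",cv2.resize(a,None,fx=5,fy=4.6,interpolation=cv2.INTER_CUBIC)[:600])
a=cv2.imread("pics/scene0.png")[215:335,200:345]; cv2.imwrite("pics/sc0.png",cv2.resize(a,None,fx=5,fy=5,interpolation=cv2.INTER_CUBIC))
a=cv2.imread("pics/side0.png")[195:290,230:360]; cv2.imwrite("pics/si0.png",cv2.resize(a,None,fx=6,fy=6,interpolation=cv2.INTER_CUBIC))
E
```

```text
(no output)
```

View pics/sc0.png

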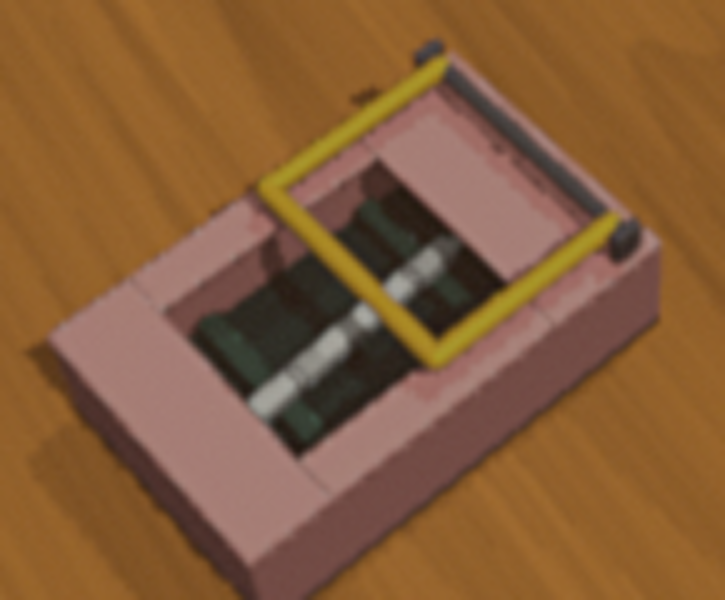

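View pics/si0.png

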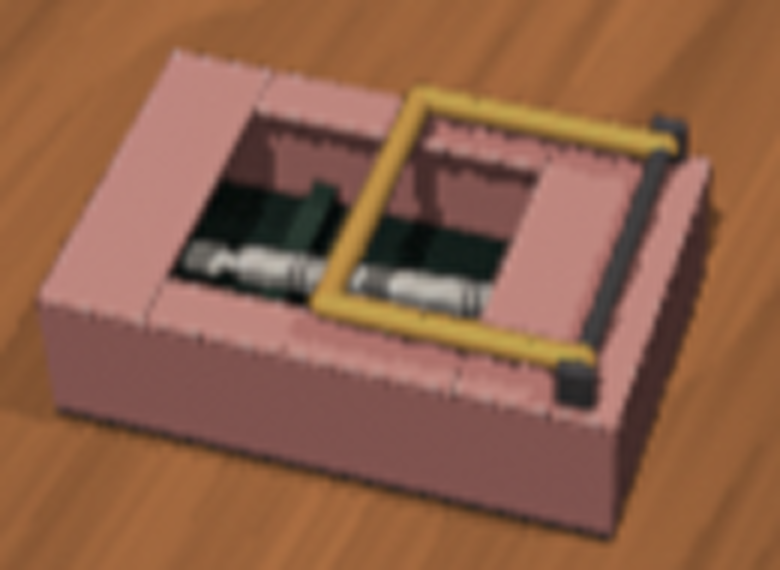

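```bash
cat > h.py <<'E'
import numpy as np, cv2
from scipy.spatial.transform import Rotation as R
from scipy.optimize import least_squares
from bench import readout, grab_frame, r
def proj(f,P):
    return cv2.projectPoints(np.float64(P).reshape(-1,1,3),f["rvec"],f["tvec"],np.array([[f["fx"],0,f["cx"]],[0,f["fy"],f["cy"]],[0,0,1]]),f["D"])[0].reshape(-1,2)
def ray(f,uv):
    K=np.array([[f["fx"],0,f["cx"]],[0,f["fy"],f["cy"]],[0,0,1]])
    n=cv2.undistortPoints(np.float64(uv).reshape(-1,1,2),K,f["D"]).reshape(-1,2)
    Rm=cv2.Rodrigues(f["rvec"])[0]; d=np.c_[n,np.ones(len(n))]@Rm
    return -Rm.T@f["tvec"], d
def atz(f,uv,z):
    o,d=ray(f,uv); return o+d*((z-o[2])/d[:,2])[:,None]
def c2w(p,P):
    P=np.atleast_2d(np.float64(P)); c,s=np.cos(p[2]),np.sin(p[2])
    return np.c_[p[0]+c*P[:,0]-s*P[:,1],p[1]+s*P[:,0]+c*P[:,1],P[:,2]]
def w2c(p,P):
    P=np.atleast_2d(np.float64(P)); c,s=np.cos(p[2]),np.sin(p[2]); d=P-np.array([p[0],p[1],0])
    return np.c_[c*d[:,0]+s*d[:,1],-s*d[:,0]+c*d[:,1],d[:,2]]
E
cat > fit.py <<'E'
from h import *
sc=[((50,340),(103,-65,62)),((255,562),(103,65,62)),((660,240),(-103,65,62)),((445,55),(-103,-65,62)),((300,455),(64,44,62)),((165,310),(64,-44,62)),((378,160),(-46,-44,62)),((270,185),(2,-52,76)),((437,355),(2,52,76))]
si=[((175,50),(103,-65,62)),((40,305),(103,65,62)),((612,430),(-103,65,62)),((710,165),(-103,-65,62)),((250,112),(64,-44,62)),((175,278),(64,44,62)),((545,175),(-46,-44,62)),((418,98),(2,-52,76)),((322,300),(2,52,76)),((60,410),(103,65,0)),((612,535),(-103,65,0))]
fs,fi=grab_frame("scene"),grab_frame("side")
us=np.array([a for a,_ in sc])/5.+[200,215]; ui=np.array([a for a,_ in si])/6.+[230,195]
Ps=np.array([b for _,b in sc])/1e3; Pi=np.array([b for _,b in si])/1e3
res=lambda p:np.r_[(proj(fs,c2w(p,Ps))-us).ravel(),(proj(fi,c2w(p,Pi))-ui).ravel()]
s=least_squares(res,[.6,0,0],loss="soft_l1"); print(s.x); print(res(s.x).reshape(-1,2).round(1).tolist())
for z in (.025,.03): 
  print((w2c(s.x,atz(fs,np.array([(445,245),(360,318),(258,408)])/5.+[200,215],z))*1e3).round(1).tolist(),(w2c(s.x,atz(fi,np.array([(200,255),(300,272),(490,297)])/6.+[230,195],z))*1e3).round(1).tolist())
np.save("caddy.npy",s.x)
E
python3 fit.py
```

```text
[0.61130714 0.00960288 0.13679931]
[[-0.0, -1.4], [-0.3, -0.2], [0.9, -0.7], [1.5, -1.7], [0.4, 0.5], [-0.5, -0.3], [0.4, -1.7], [0.2, 0.3], [0.6, -0.1], [-0.8, 0.0], [-1.2, -1.1], [0.4, -0.7], [-0.1, -1.1], [-0.1, -0.7], [-2.2, 0.0], [-0.8, -1.3], [-0.1, 0.0], [0.1, 0.7], [-0.9, 0.9], [-0.1, 1.2]]
[[-49.8, -10.8, 25.0], [-1.4, -7.5, 25.0], [54.8, -2.8, 25.0]] [[70.7, -1.8, 25.0], [32.9, -3.9, 25.0], [-36.7, -11.1, 25.0]]
[[-48.0, -8.2, 30.0], [0.1, -4.9, 30.0], [56.0, -0.3, 30.0]] [[68.6, 2.5, 30.0], [31.1, 0.5, 30.0], [-38.1, -6.7, 30.0]]
```

```bash
cat >> h.py <<'E'
def toolR(az,tilt=0):
    # z down, x at azimuth az(rad); tilt about caddy -y handled by caller
    return R.from_matrix(np.array([[np.cos(az),np.sin(az),0],[np.sin(az),-np.cos(az),0],[0,0,-1]]).T)
def rel(pos,Rt,cur=None,base=None):
    o=readout.get_obs()
    p0=o["tcp_pos"];R0=R.from_rotvec(o["orientation"])
    if base is not None: p0,R0=base
    return (R0.inv().apply(np.array(pos)-p0)*1e3).round(1),np.degrees((R0.inv()*Rt).as_rotvec()).round(2)
E
python3 - <<'E'
from h import *
p=np.load("caddy.npy")
t=c2w(p,[.002,0,.20])[0]; print(t, rel(t,toolR(p[2])))
E
```

```text
[0.61328845 0.00987563 0.2       ] (array([-441. ,  567.1,   31.2]), array([3.000e-02, 4.000e-02, 6.069e+01]))
```

```bash
python3 -m handwheel '-20 25 0 0 0 3 85;-50 65 2 0 0 7 85;-85 110 5 0 0 12 85;-122 157 8 0 0 17 85;-159 204 11 0 0 22 85;-196 252 14 0 0 27 85;-233 299 17 0 0 32 85;-270 346 20 0 0 37 85;-307 394 23 0 0 42 85;-344 441 26 0 0 47 85;-381 489 28 0 0 52 85;-410 527 30 0 0 57 85'; python3 -m handwheel '-20 24.7 1 0 0 3 40;-31 40.1 1.2 0 0 3.69 40;-31 40.1 1.2 0 0 3.69 40'
python3 - <<'E'
from h import *
p=np.load("caddy.npy")
t=c2w(p,[.002,0,.20])[0]; print(t, rel(t,toolR(p[2]))); o=readout.get_obs(); print(o["clock"],o["joints"].round(3),o["contact_force"])
f=grab_frame("wrist"); cv2.imwrite("pics/w1.png",f["pixels"][:,:,::-1])
np.save("f1.npy",f,allow_pickle=True)
E
```

```text
clock: 1.75
tcp_pos: [0.5884, 0.0511, 0.2014]
orientation: [3.126, 0.309, 0.001]
contact_force: [1.0, 0.6, 0.1]
grip_width: 0.0848
clock: 2.12
tcp_pos: [0.5645, 0.0075, 0.2003]
orientation: [-3.134, -0.213, 0.0]
contact_force: [-0.1, -0.0, 0.0]
grip_width: 0.0401
[0.61328845 0.00987563 0.2       ] (array([48.7,  4.2,  0.2]), array([-0.02,  0.  , -0.05]))
2.125 [-0.497  0.351  0.47   1.881 -0.193  0.954  0.197] [-0.12595136 -0.03710277  0.01958595]
```

View pics/w1.png

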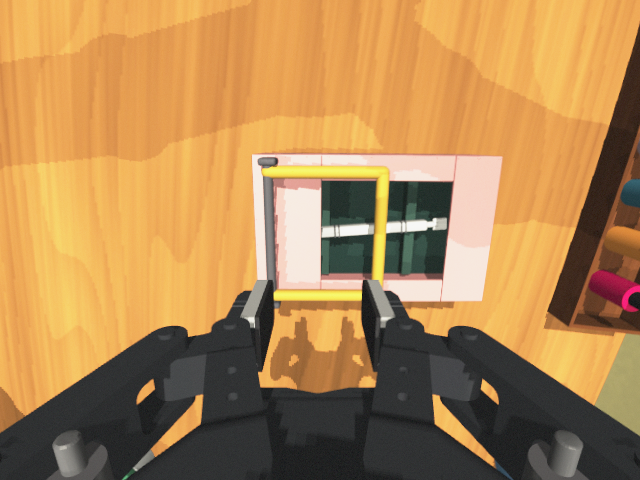

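```bash
python3 - <<'E'
import cv2
a=cv2.imread("pics/w1.png")[145:315,245:510]; cv2.imwrite("pics/w1c.png",cv2.resize(a,None,fx=3,fy=3,interpolation=cv2.INTER_CUBIC))
E
```

```text
(no output)
```

View pics/w1c.png

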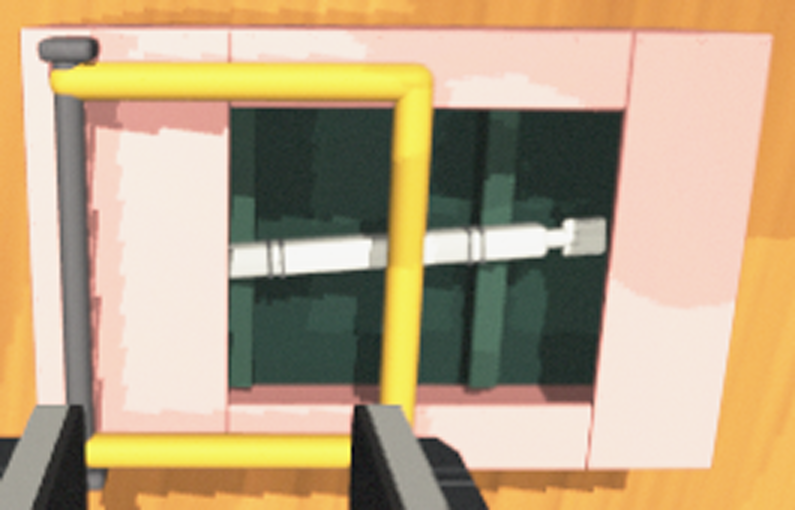

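```bash
cat > fit2.py <<'E'
exec(open("fit.py").read().split("s=least")[0])
f1=np.load("f1.npy",allow_pickle=True).item()
w=[((22,28),(-103,65,62)),((772,35),(103,65,62)),((712,467),(103,-65,62)),((230,107),(-46,44,62)),((627,108),(64,44,62)),((590,405),(64,-44,62)),((228,405),(-46,-44,62)),((412,83),(2,52,76))]
C=lambda L:np.array(L)/3.+[245,145]
uw=C([a for a,_ in w]); Pw=np.array([b for _,b in w])/1e3
rw=lambda p:(proj(f1,c2w(p,Pw))-uw).ravel()
s0=least_squares(rw,[.6,0,0.1],loss="soft_l1"); print("wrist only",s0.x,rw(s0.x).reshape(-1,2).round(1).tolist())
s=least_squares(lambda p:np.r_[res(p),rw(p)],[.6,0,0.1],loss="soft_l1"); print("all",s.x)
np.save("caddy.npy",s.x); p=s.x
for q in (s0.x,s.x): print((w2c(q,atz(f1,C([(605,236),(547,242),(477,245),(276,258),(232,261)]),.025))*1e3).round(1).tolist())
P=s.x
print((w2c(P,atz(f1,C([(412,83),(408,250),(401,400)]),.076))*1e3).round(1).tolist())
t=c2w(P,[.002,0,.15])[0]; print(t, rel(t,toolR(P[2])))
E
python3 fit2.py
```

```text
wrist only [0.61457087 0.00983604 0.13278605] [[-1.8, -0.2], [1.1, -0.7], [0.3, 1.1], [-0.8, -0.1], [-0.2, 0.4], [1.4, 0.5], [-0.7, 0.3], [0.6, -0.4]]
all [0.61347094 0.00979968 0.13380659]
[[76.3, -0.3, 25.0], [57.7, -2.3, 25.0], [35.0, -3.4, 25.0], [-29.7, -8.0, 25.0], [-43.9, -9.0, 25.0]]
[[77.4, -0.4, 25.0], [58.7, -2.5, 25.0], [36.1, -3.6, 25.0], [-28.6, -8.1, 25.0], [-42.8, -9.1, 25.0]]
[[2.7, 51.6, 76.0], [3.9, 7.0, 76.0], [4.3, -36.4, 76.0]]
[0.61545306 0.0100665  0.15      ] (array([49.4,  7.1, 50.3]), array([-0.05, -0.04,  0.34]))
```

```bash
python3 -m handwheel '15 2 10 0 0 0.3 40;35 5 30 0 0 0.3 40;50 7 50 0 0 0.3 40;50 7 75 0 0 0.3 40;50 7 100 0 0 0.3 40;50 7 120 0 0 0.3 40;50 7 135 0 0 0.3 40;50 7 141 0 0 0.3 40;50 7 142 0 0 0.3 40' 20
python3 - <<'E'
from h import *
P=np.load("caddy.npy")
o=readout.get_obs(); print((w2c(P,o["tcp_pos"])*1e3).round(1),o["contact_force"].round(2))
f=grab_frame("wrist"); cv2.imwrite("pics/w2.png",f["pixels"][:,:,::-1])
f=grab_frame("side"); cv2.imwrite("pics/s2.png",cv2.resize(f["pixels"][150:320,200:420,::-1],None,fx=3.5,fy=3.5))
E
```

```text
clock: 3.4
tcp_pos: [0.6157, 0.0081, 0.0581]
orientation: [-3.135, -0.206, -0.0]
contact_force: [0.7, 0.0, -0.0]
grip_width: 0.0401
[[ 2.  -2.  58.1]] [ 0.7   0.04 -0.01]
```

View pics/w2.png

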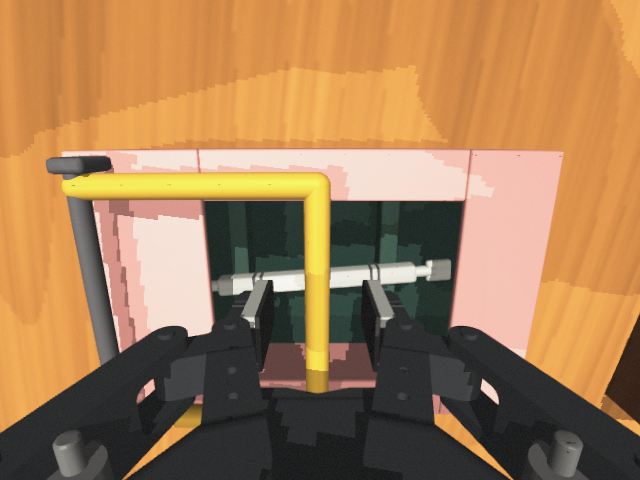

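View pics/s2.png

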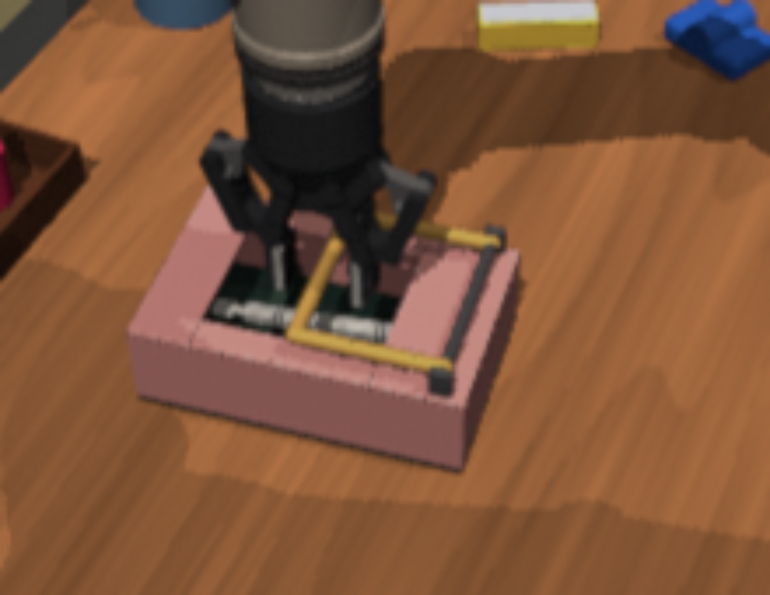

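```bash
python3 -m handwheel '0 0 0 0 0 0 0;0 0 0 0 0 0 0;0 0 0 0 0 0 0;0 0 0 0 0 0 0' 25; python3 -m handwheel '-1 0 -13.4 0 0 0 0;-4 0 -26.6 0 0 0 0;-11 0 -43 0 0 0 0;-21.2 0 -58 0 0 0 0;-34 0 -70.5 0 0 0 0;-49.2 0 -80.2 0 0 0 0;-49.2 0 -80.2 0 0 0 0'
python3 - <<'E'
from h import *
P=np.load("caddy.npy")
o=readout.get_obs(); print((w2c(P,o["tcp_pos"])*1e3).round(1),o["contact_force"].round(2))
f=grab_frame("wrist"); cv2.imwrite("pics/w3.png",f["pixels"][:,:,::-1])
E
```

```text
clock: 4.0
tcp_pos: [0.6157, 0.0081, 0.0586]
orientation: [-3.135, -0.206, -0.001]
contact_force: [-2.7, -0.2, 5.5]
grip_width: 0.009
clock: 4.88
tcp_pos: [0.5692, 0.002, 0.1422]
orientation: [-3.133, -0.206, -0.013]
contact_force: [5.6, 0.3, 8.5]
grip_width: 0.0088
[[-44.9  -1.9 142.2]] [5.64 0.3  8.45]
```

View pics/w3.png

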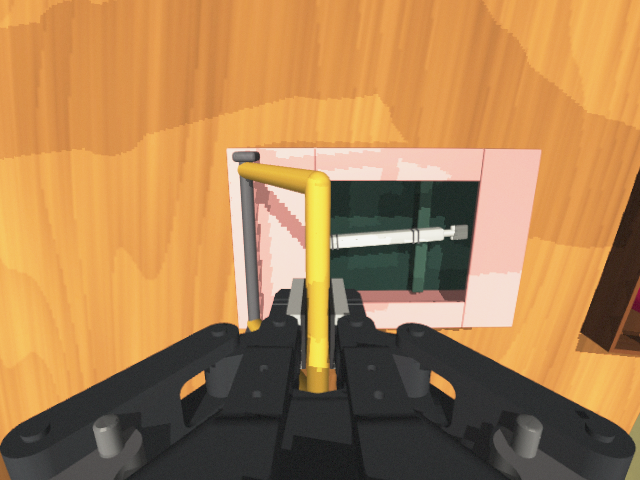

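```bash
python3 -m handwheel '-16.8 0 -6.5 0 0 0 0;-34.4 0 -9.6 0 0 0 0;-52.4 0 -9 0 0 0 0;-69.8 0 -5 0 0 0 0;-86.2 0 2.5 0 0 0 0;-97 0 10 0 0 0 0;-97 0 10 0 0 0 0'
python3 - <<'E'
from h import *
P=np.load("caddy.npy")
o=readout.get_obs(); print((w2c(P,o["tcp_pos"])*1e3).round(1),o["contact_force"].round(2),o["joints"].round(2))
f=grab_frame("side"); cv2.imwrite("pics/s4.png",cv2.resize(f["pixels"][150:320,200:420,::-1],None,fx=3.5,fy=3.5))
E
```

```text
clock: 5.8
tcp_pos: [0.4685, -0.0113, 0.1281]
orientation: [-3.134, -0.206, 0.005]
contact_force: [-5.7, -1.6, 8.2]
grip_width: 0.0091
[[-146.5   -1.6  128.1]] [-5.68 -1.61  8.16] [-0.5   0.3   0.46  2.15 -0.2   0.73  0.23]
```

View pics/s4.png

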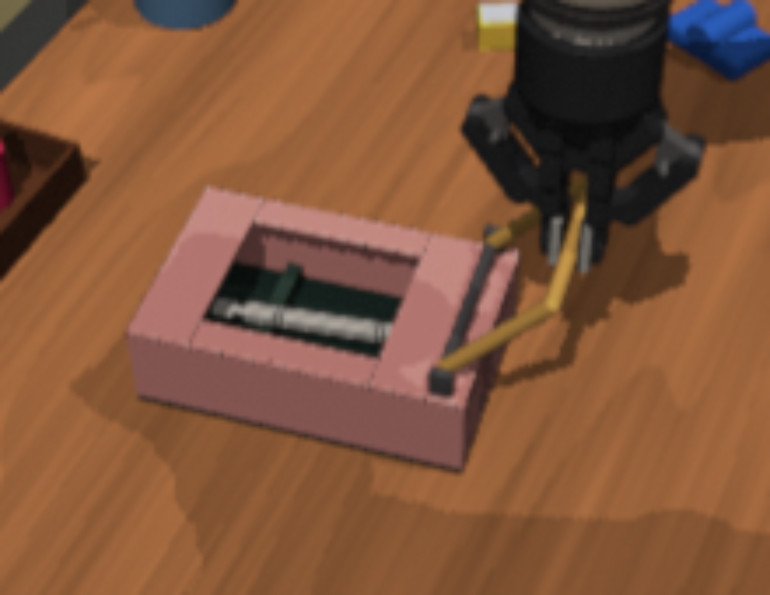

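```bash
python3 -m handwheel '0 0 0 0 0 0 60;0 0 0 0 0 0 60;-5 0 0 0 0 0 60;-5 0 -10 0 0 0 60;-5 0 -30 0 0 0 60;-5 0 -55 0 0 0 60;-5 0 -80 0 0 0 50;-5 0 -100 0 0 0 40;-5 0 -105 0 0 0 40'
python3 - <<'E'
from h import *
P=np.load("caddy.npy")
o=readout.get_obs(); print((w2c(P,o["tcp_pos"])*1e3).round(1),o["contact_force"].round(2),o["joints"].round(2))
f=grab_frame("side"); cv2.imwrite("pics/s5.png",cv2.resize(f["pixels"][150:320,200:420,::-1],None,fx=3.5,fy=3.5))
np.save("f5.npy",f,allow_pickle=True)
E
```

```text
clock: 6.98
tcp_pos: [0.4665, -0.0117, 0.2349]
orientation: [-3.134, -0.206, -0.005]
contact_force: [0.7, 0.2, -0.4]
grip_width: 0.04
[[-148.6   -1.7  234.9]] [ 0.72  0.21 -0.44] [-0.57  0.12  0.51  2.06 -0.07  0.97  0.11]
```

View pics/s5.png

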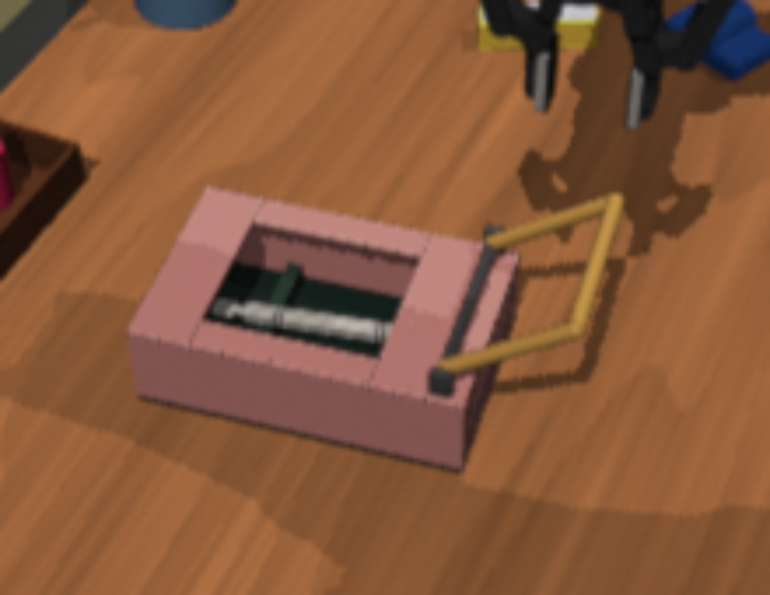

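```bash
python3 - <<'E'
from h import *
P=np.load("caddy.npy")
f=grab_frame("wrist"); o=readout.get_obs()
c,_=ray(f,[[320,240]]); R0=R.from_rotvec(o["orientation"]); print("cam in tool",R0.inv().apply(c-o["tcp_pos"])*1e3)
f5=np.load("f5.npy",allow_pickle=True).item(); print("bar corner proj",proj(f5,c2w(P,[[-.160,.052,.130],[-.160,-.052,.130]])), "seen",(577/3.5+200,330/3.5+150),(615/3.5+200,200/3.5+150))
for a in (np.pi/2,-np.pi/2):
  t=c2w(P,[.016,-.005,.20])[0]; print(a,t,rel(t,toolR(P[2]+.065+a)))
E
```

```text
cam in tool [   1.33753672  -67.05235516 -142.49540375]
bar corner proj [[363.03297636 243.76055355]
 [374.49971206 207.23583947]] seen (364.8571428571429, 244.28571428571428) (375.7142857142857, 207.14285714285714)
1.5707963267948966 [0.62999496 0.0069789  0.2       ] (array([165.2,   3.1,  33.9]), array([ 4.000e-02, -7.000e-02, -9.385e+01]))
-1.5707963267948966 [0.62999496 0.0069789  0.2       ] (array([165.2,   3.1,  33.9]), array([-6.000e-02, -3.000e-02,  8.615e+01]))
```

```bash
python3 -m handwheel '10 0 0 0 0 5 30;25 0 0 0 0 14 30;45 1 3 0 0 24 30;65 1 6 0 0 34 30;85 2 10 0 0 44 30;105 2 16 0 0 54 30;125 3 22 0 0 64 30;145 3 30 0 0 74 30;160 3 34 0 0 82 30;165 3 34 0 0 86 30;165 3 34 0 0 86 30'
python3 - <<'E'
from h import *
P=np.load("caddy.npy")
o=readout.get_obs(); print((w2c(P,o["tcp_pos"])*1e3).round(1),o["contact_force"].round(2),o["joints"].round(2))
f=grab_frame("wrist"); cv2.imwrite("pics/w6.png",f["pixels"][:,:,::-1])
np.save("f6.npy",f,allow_pickle=True)
t=c2w(P,[.016,-.005,.10])[0]; print(rel(t,toolR(P[2]+.065-np.pi/2)))
E
```

```text
clock: 8.45
tcp_pos: [0.6292, 0.0069, 0.1979]
orientation: [2.433, -1.984, -0.001]
contact_force: [0.1, -0.3, 0.0]
grip_width: 0.0299
[[ 15.2  -5.  197.9]] [ 0.1  -0.35  0.  ] [-0.64  0.53  0.74  1.74 -0.4   1.04 -1.12]
(array([-0. , -1.2, 98.2]), array([ 0.11, -0.03,  0.23]))
```

View pics/w6.png

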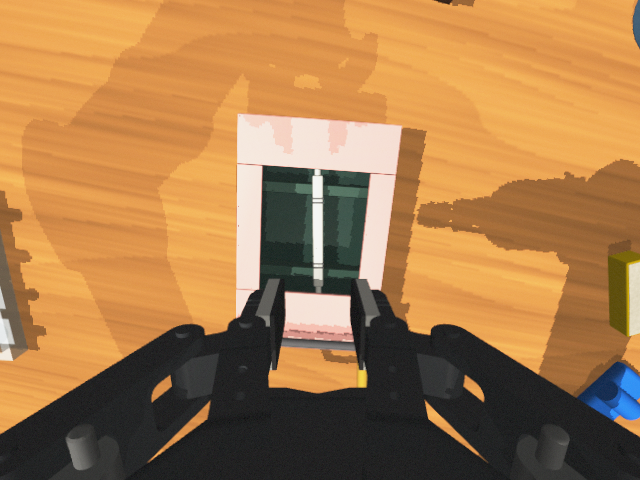

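```bash
python3 - <<'E'
import cv2
a=cv2.imread("pics/w6.png")[155:305,245:395]; cv2.imwrite("pics/w6c.png",cv2.resize(a,None,fx=4,fy=4,interpolation=cv2.INTER_CUBIC))
E
```

```text
(no output)
```

View pics/w6c.png

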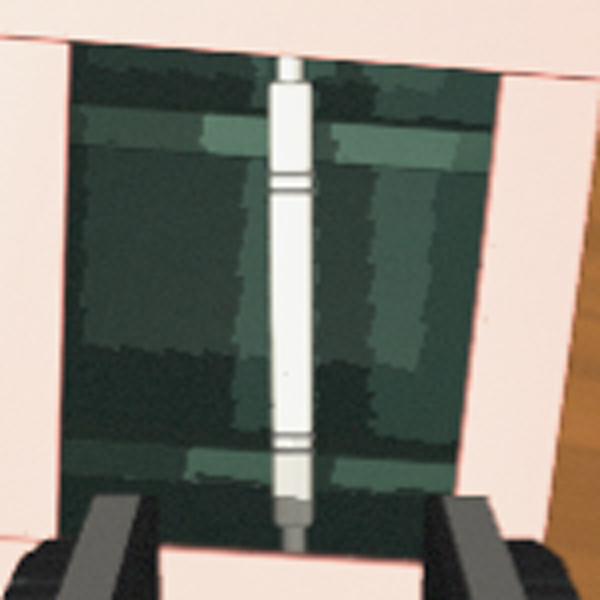

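```bash
python3 - <<'E'
from h import *
P=np.load("caddy.npy"); f=np.load("f6.npy",allow_pickle=True).item()
C=lambda L:np.array(L)/4.+[245,155]
w=[((70,42),(64,44,62)),((500,75),(64,-44,62)),((57,540),(-46,44,62))]
print(proj(f,c2w(P,np.array([b for _,b in w])/1e3)).round(1).tolist(),C([a for a,_ in w]).tolist())
print((w2c(P,atz(f,C([(291,82),(291,182),(293,442),(294,525)]),.028))*1e3).round(1).tolist())
o=readout.get_obs(); R0=R.from_rotvec(o["orientation"])
print("tool-plane", R0.inv().apply(atz(f,C([(291,82),(294,525)]),.028)-o["tcp_pos"])*1e3)
E
```

```text
[[261.0, 166.1], [369.5, 173.7], [258.0, 291.3]] [[262.5, 165.5], [370.0, 173.75], [259.25, 290.0]]
[[56.6, -2.4, 28.0], [33.7, -4.0, 28.0], [-30.2, -8.9, 28.0], [-52.2, -10.7, 28.0]]
tool-plane [[ 1.30529886e-01 -4.19727958e+01  1.70159012e+02]
 [ 9.06965757e-01  6.71064909e+01  1.70364076e+02]]
```

```bash
python3 -m handwheel '0 -1 15 0 0 0.3 28;0 -1 45 0 0 0.3 28;0 -1 80 0 0 0.3 28;0 -1 110 0 0 0.3 28;0 -1 130 0 0 0.3 28;0 -1 145 0 0 0.3 28;0 -1 158 0 0 0.3 28;0 -1 168 0 0 0.3 28;0 -1 168 0 0 0.3 28'
python3 - <<'E'
from h import *
P=np.load("caddy.npy")
o=readout.get_obs(); print((w2c(P,o["tcp_pos"])*1e3).round(1),o["contact_force"].round(2))
f=grab_frame("wrist"); cv2.imwrite("pics/w7.png",f["pixels"][:,:,::-1])
f=grab_frame("side"); cv2.imwrite("pics/s7.png",cv2.resize(f["pixels"][150:320,200:420,::-1],None,fx=3.5,fy=3.5))
E
```

```text
clock: 9.62
tcp_pos: [0.6304, 0.0072, 0.0308]
orientation: [2.428, -1.993, -0.001]
contact_force: [-0.2, 0.2, 0.4]
grip_width: 0.028
[[16.4 -4.9 30.8]] [-0.18  0.24  0.38]
```

View pics/w7.png

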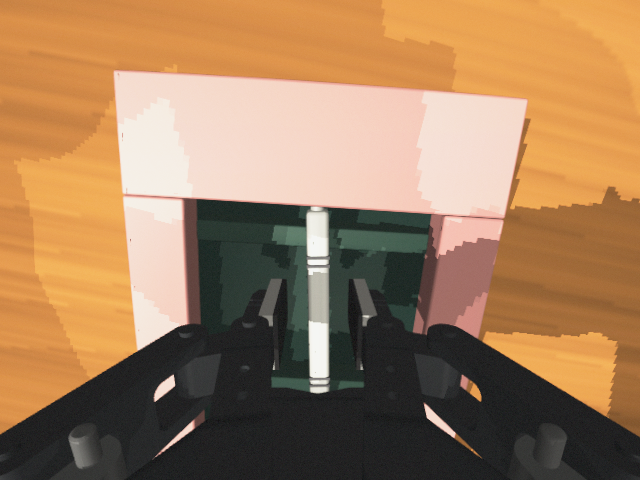

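View pics/s7.png

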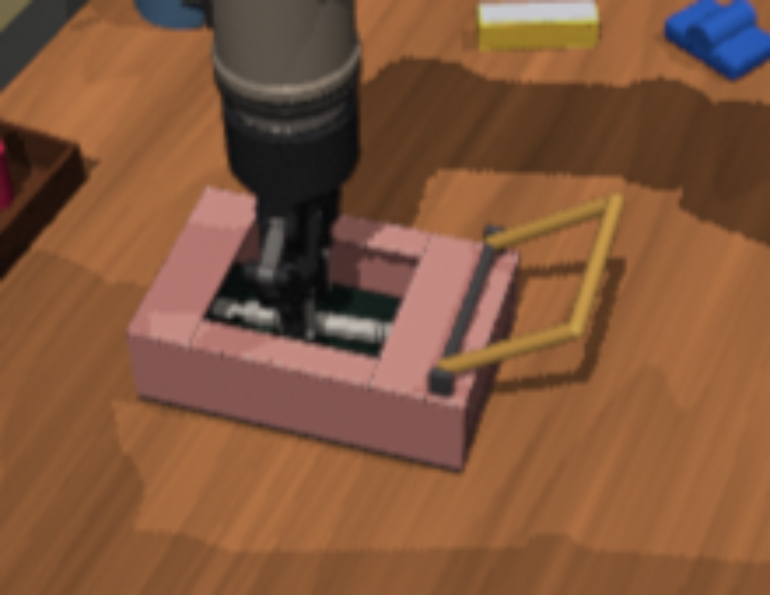

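```bash
python3 -m handwheel '0 0 7 0 0 0 28;0 0 14 0 0 0 28;0 0 20 0 0 0 28;0 0 20 0 0 0 28'; python3 -m handwheel '0 0 0 0 0 0 0;0 0 0 0 0 0 0;0 0 0 0 0 0 0;0 0 0 0 0 0 0' 50
python3 - <<'E'
from h import *
P=np.load("caddy.npy")
o=readout.get_obs(); print((w2c(P,o["tcp_pos"])*1e3).round(1),o["contact_force"].round(2))
E
```

```text
clock: 10.22
tcp_pos: [0.6337, 0.0079, 0.0164]
orientation: [-2.423, 1.989, -0.004]
contact_force: [-11.9, 6.4, 41.3]
grip_width: 0.028
clock: 10.72
tcp_pos: [0.6335, 0.0072, 0.014]
orientation: [-2.425, 1.99, -0.006]
contact_force: [-1.2, 1.0, 18.4]
grip_width: 0.0083
[[19.5 -5.3 14. ]] [-1.18  1.05 18.39]
```

```bash
python3 - <<'E'
from h import *
P=np.load("caddy.npy")
o=readout.get_obs(); print(R.from_rotvec(o["orientation"]).inv().apply(o["moment"]),R.from_rotvec(o["orientation"]).inv().apply(o["contact_force"]))
f=grab_frame("wrist"); cv2.imwrite("pics/w8.png",f["pixels"][:,:,::-1])
E
python3 -m handwheel '0 0 -4 0 0 0 0;0 0 -8 0 0 0 0;0 0 -13 0 0 0 0;0 0 -17 0 0 0 0;0 0 -17 0 0 0 0'
python3 - <<'E'
from h import *
P=np.load("caddy.npy")
o=readout.get_obs(); print((w2c(P,o["tcp_pos"])*1e3).round(1),o["contact_force"].round(2))
f=grab_frame("wrist"); cv2.imwrite("pics/w9.png",f["pixels"][:,:,::-1])
f=grab_frame("side"); cv2.imwrite("pics/s9.png",cv2.resize(f["pixels"][150:320,200:420,::-1],None,fx=3.5,fy=3.5))
E
```

```text
[-0.2644685  -0.28569098 -0.13941257] [ -1.25556319   0.84955287 -18.39279357]
clock: 11.4
tcp_pos: [0.6308, 0.0071, 0.0286]
orientation: [-2.428, 1.993, -0.001]
contact_force: [-0.6, 0.6, -0.7]
grip_width: 0.0084
[[16.8 -5.  28.6]] [-0.61  0.55 -0.72]
```

View pics/w8.png

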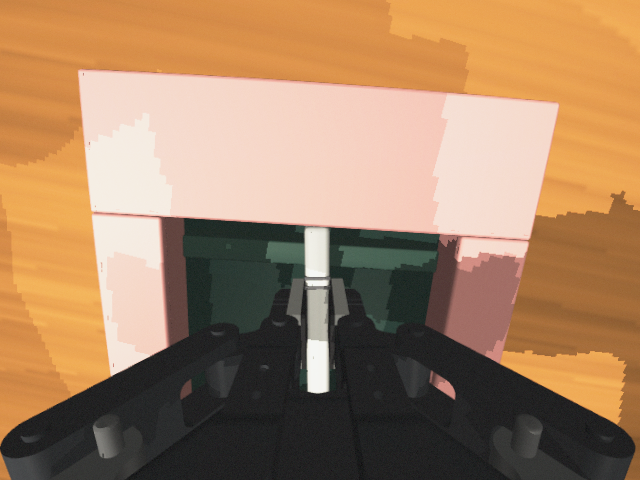

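View pics/w9.png

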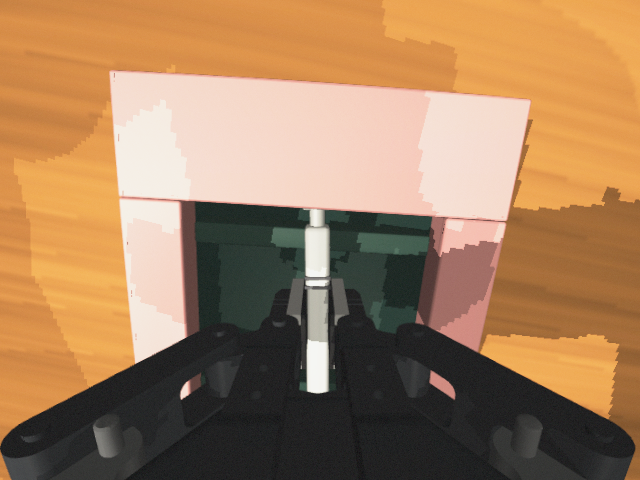

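View pics/s9.png

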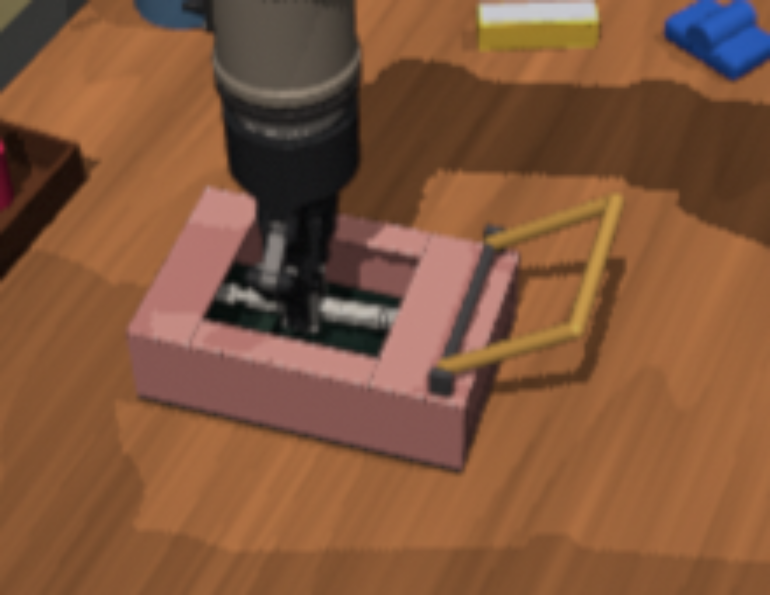

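```bash
python3 - <<'E'
from h import *
P=np.load("caddy.npy")
f=grab_frame("wrist")
print((w2c(P,atz(f,[(317,227),(317,282)],.042))*1e3).round(1).tolist())
E
```

```text
[[54.2, -2.5, 42.0], [31.2, -4.0, 42.0]]
```

```bash
python3 - <<'E'
import numpy as np
def tcp(n,a):
    a=np.radians(a); c,s=np.cos(a),np.sin(a); return np.array(n)+92.3*np.array([c,s])+11*np.array([s,-c])
t0=tcp((-75.8,39.6),0)
for n,a in [((-83,39.6),0),((-91,39.6),0),((-91,35.5),4),((-91,31.7),8),((-90,28.5),12),((-89,25.7),16),((-86.5,24),19),((-84,22.6),22),((-74,26.6),22),((-65,30.2),22),((-56,33.9),22),((-47,37.6),22),((-38,45),22),((-32,60),22),((-32,160),22)]:
    d=tcp(n,a)-t0; print(n,a,"row y %.1f z %.1f"%(-d[0],-d[1]))
E
```

```text
(-83, 39.6) 0 row y 7.2 z -0.0
(-91, 39.6) 0 row y 15.2 z -0.0
(-91, 35.5) 4 row y 14.7 z -2.4
(-91, 31.7) 8 row y 14.6 z -5.1
(-90, 28.5) 12 row y 13.9 z -8.3
(-89, 25.7) 16 row y 13.7 z -12.0
(-86.5, 24) 19 row y 12.1 z -15.0
(-84, 22.6) 22 row y 10.8 z -18.4
(-74, 26.6) 22 row y 0.8 z -22.4
(-65, 30.2) 22 row y -8.2 z -26.0
(-56, 33.9) 22 row y -17.2 z -29.7
(-47, 37.6) 22 row y -26.2 z -33.4
(-38, 45) 22 row y -35.2 z -40.8
(-32, 60) 22 row y -41.2 z -55.8
(-32, 160) 22 row y -41.2 z -155.8
```

First the slide and a 12° tilt, then a check.

```bash
python3 -m handwheel '0 4 0 0 0 0 0;0 10 0 0 0 0 0;0 15.2 0 0 0 0 0;0 15.2 0 0 0 0 0;0 14.7 -2.4 4 0 0 0;0 14.6 -5.1 8 0 0 0;0 13.9 -8.3 12 0 0 0;0 13.9 -8.3 12 0 0 0'
python3 - <<'E'
from h import *
P=np.load("caddy.npy")
o=readout.get_obs(); print((w2c(P,o["tcp_pos"])*1e3).round(1),o["contact_force"].round(2))
f=grab_frame("wrist"); cv2.imwrite("pics/w10.png",f["pixels"][:,:,::-1])
f=grab_frame("side"); cv2.imwrite("pics/s10.png",cv2.resize(f["pixels"][150:320,200:420,::-1],None,fx=3.5,fy=3.5))
E
```

```text
clock: 12.55
tcp_pos: [0.616, 0.0039, 0.0368]
orientation: [-2.297, 1.888, -0.197]
contact_force: [-0.3, 0.2, -1.7]
grip_width: 0.0085
[[ 1.7 -6.2 36.8]] [-0.28  0.22 -1.67]
```

View pics/w10.png

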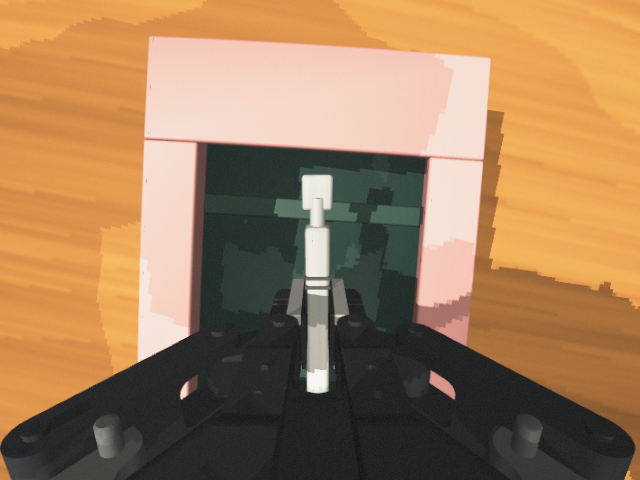

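View pics/s10.png

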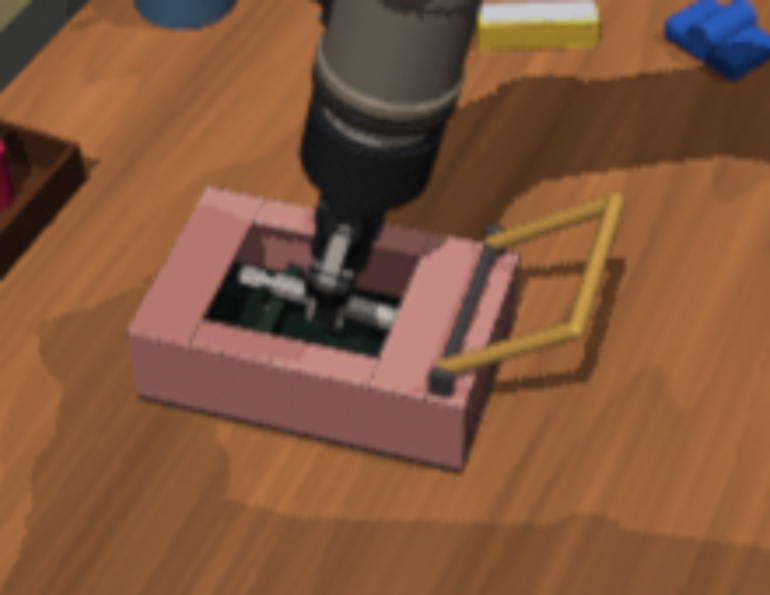

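```bash
python3 - <<'E'
import numpy as np
def tcp(n,a):
    a=np.radians(a); c,s=np.cos(a),np.sin(a); return np.array(n)+92.3*np.array([c,s])+11*np.array([s,-c])
def rows(n0,a0,L):
    t0=tcp(n0,a0); c,s=np.cos(np.radians(a0)),np.sin(np.radians(a0))
    for n,a in L:
        d=tcp(n,a)-t0; print(n,a,"row y %.1f z %.1f rx %.1f"%(-(d@[c,s]),d@[s,-c],a-a0))
rows((-90,28.5),12,[((-89,25.7),16),((-86.5,24),19),((-84,22.6),22),((-74,26.6),22),((-65,30.2),22),((-56,33.9),22),((-47,37.6),22),((-38,45),22),((-32,60),22)])
print()
rows((-32,60),22,[((-32,80),22),((-32,110),22),((-32,140),22),((-32,170),22),((-32,190),22)])
E
```

```text
(-89, 25.7) 16 row y -0.9 z -3.5 rx 4.0
(-86.5, 24) 19 row y -3.1 z -6.2 rx 7.0
(-84, 22.6) 22 row y -5.2 z -9.2 rx 10.0
(-74, 26.6) 22 row y -15.8 z -11.0 rx 10.0
(-65, 30.2) 22 row y -25.3 z -12.7 rx 10.0
(-56, 33.9) 22 row y -34.9 z -14.4 rx 10.0
(-47, 37.6) 22 row y -44.5 z -16.2 rx 10.0
(-38, 45) 22 row y -54.8 z -21.5 rx 10.0
(-32, 60) 22 row y -63.8 z -34.9 rx 10.0

(-32, 80) 22 row y -7.5 z -18.5 rx 0.0
(-32, 110) 22 row y -18.7 z -46.4 rx 0.0
(-32, 140) 22 row y -30.0 z -74.2 rx 0.0
(-32, 170) 22 row y -41.2 z -102.0 rx 0.0
(-32, 190) 22 row y -48.7 z -120.5 rx 0.0
```

```bash
python3 -m handwheel '0 -0.9 -3.5 4 0 0 0;0 -3.1 -6.2 7 0 0 0;0 -5.2 -9.2 10 0 0 0;0 -15.8 -11 10 0 0 0;0 -25.3 -12.7 10 0 0 0;0 -34.9 -14.4 10 0 0 0;0 -34.9 -14.4 10 0 0 0'
python3 - <<'E'
from h import *
P=np.load("caddy.npy")
o=readout.get_obs(); print((w2c(P,o["tcp_pos"])*1e3).round(1),o["contact_force"].round(2))
f=grab_frame("side"); cv2.imwrite("pics/s11.png",cv2.resize(f["pixels"][150:320,200:420,::-1],None,fx=3.5,fy=3.5))
E
```

```text
clock: 13.52
tcp_pos: [0.6491, 0.0115, 0.0584]
orientation: [-2.184, 1.789, -0.35]
contact_force: [0.1, -0.8, -0.1]
grip_width: 0.0084
[[35.6 -3.1 58.4]] [ 0.09 -0.79 -0.07]
```

View pics/s11.png

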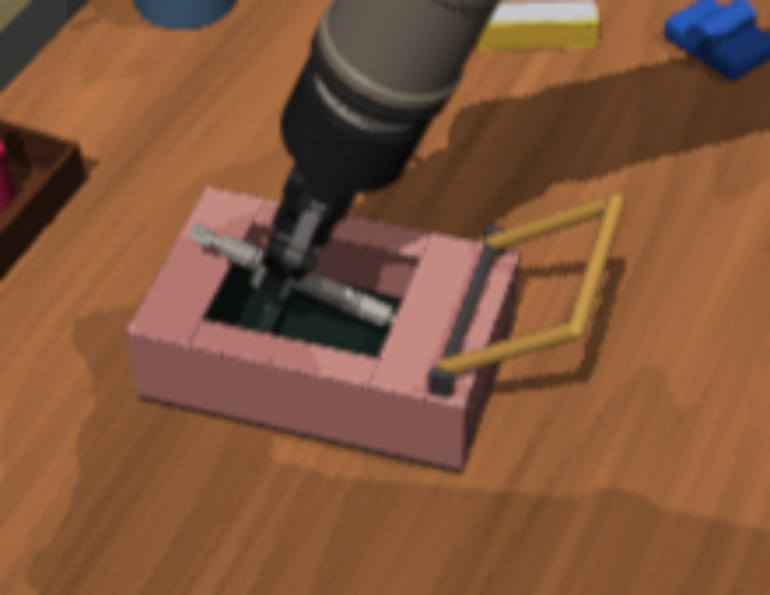

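```bash
python3 -m handwheel '0 -9.7 0 0 0 0 0;0 -16.5 -1 0 0 0 0;0 -22.7 -2.8 0 0 0 0;0 -26 -7 0 0 0 0;0 -32 -15.2 0 0 0 0;0 -38 -30 0 0 0 0;0 -49 -58 0 0 0 0;0 -61 -88 0 0 0 0;0 -73 -116 0 0 0 0;0 -79 -132 0 0 0 0;0 -81 -136 0 0 0 0;0 -81 -136 0 0 0 0'
python3 - <<'E'
from h import *
P=np.load("caddy.npy")
o=readout.get_obs(); print((w2c(P,o["tcp_pos"])*1e3).round(1),o["contact_force"].round(2),o["grip_width"],np.abs(o["qvel"]).max())
for n in ("side","scene"):
  f=grab_frame(n); cv2.imwrite(f"pics/{n}12.png",f["pixels"][:,:,::-1])
E
```

```text
clock: 15.08
tcp_pos: [0.6707, 0.0154, 0.2137]
orientation: [-2.184, 1.792, -0.347]
contact_force: [0.3, 0.5, -1.1]
grip_width: 0.0088
[[ 57.5  -2.1 213.7]] [ 0.31  0.53 -1.13] 0.00884160061497404 0.01269749625231445
```

View pics/side12.png

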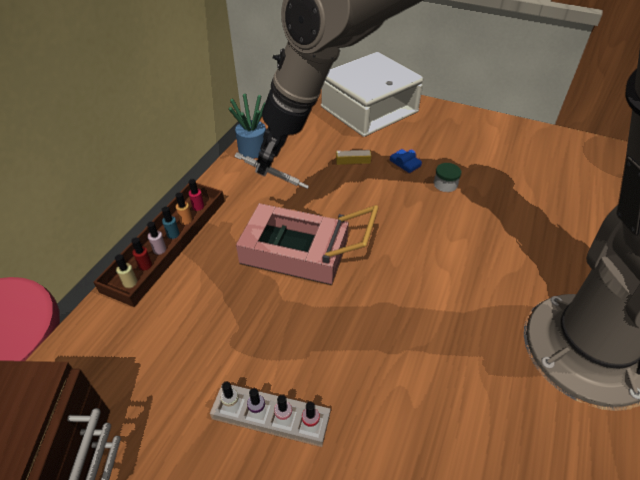

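View pics/scene12.png

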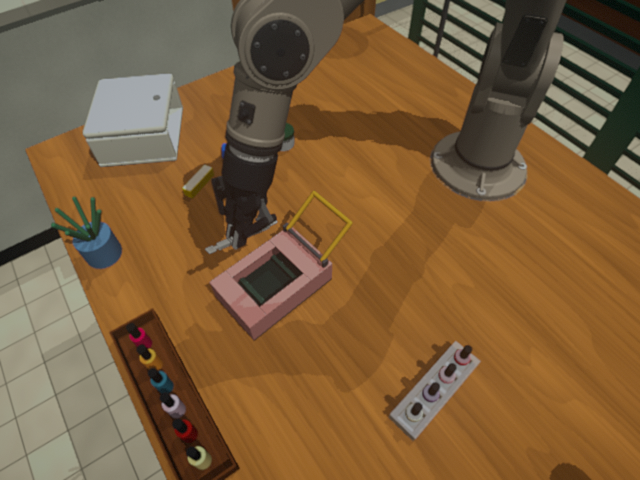

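```bash
python3 -m handwheel '0 0 0 0 0 0 0;0 0 0 0 0 0 0;0 0 0 0 0 0 0;0 0 0 0 0 0 0'; python3 - <<'E'
from h import *
P=np.load("caddy.npy"); o=readout.get_obs(); R0=R.from_rotvec(o["orientation"])
w=lambda s:o["tcp_pos"]+R0.apply([0,-s/1e3,-.011])
n,fa=w(-92.3),w(57.7); print("tips z",n[2],fa[2]); f=grab_frame("side"); print(proj(f,[n,fa]).round(0).tolist())
print(np.abs(o["qvel"]).max(),o["grip_width"],(w2c(P,n)*1e3).round(0))
cv2.imwrite("pics/s13.png",cv2.resize(f["pixels"][130:280,220:400,::-1],None,fx=4,fy=4))
E
```

```text
clock: 15.68
tcp_pos: [0.6712, 0.0151, 0.2143]
orientation: [-2.183, 1.792, -0.348]
contact_force: [-1.2, 0.8, 0.2]
grip_width: 0.0086
tips z 0.18994188075431892 0.24612256245933567
[[306.0, 187.0], [234.0, 153.0]]
0.0008557990895739598 0.008612969225067896 [[-32.  -8. 190.]]
```

View pics/s13.png

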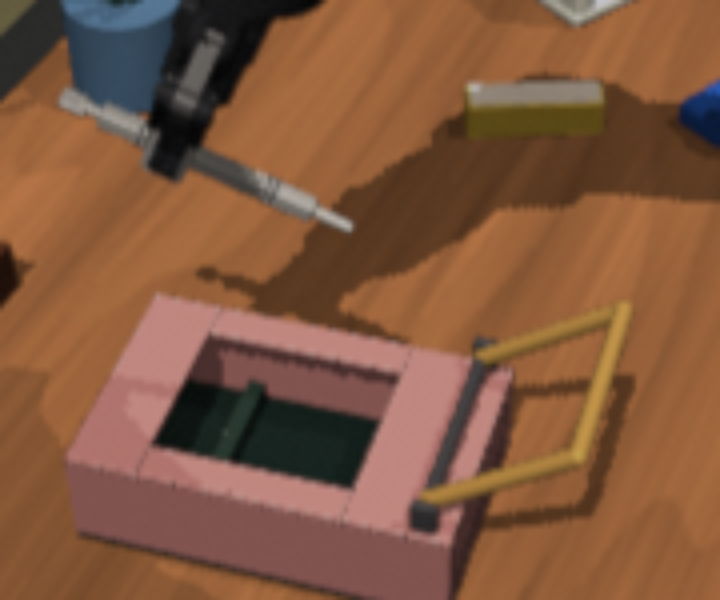

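The picture shows the pusher in the air with its near tip at about (308,187), which matches the projection. The bail rests open with its bar corners at about (365,245) and (376,207). I'm handing in.

```bash
python3 -c "
from bench import workorder; print(workorder.hand_in())"
```

```text
the job is handed in; nothing more can be done
None
```

The bail is open on its stop, and the gripper holds the pusher in the air above the caddy. I handed the job in at about 15.7 s.

**What I did:**
- **Bail:** I gripped the cross bar, swung it up and over to about 2.25 rad, then let go, and it fell back onto its stop.
- **Pusher:** I gripped it between the ribs, lifted it level and slid it about 15 mm towards the hinge end. I then tilted it to 22° and drew it out far tip first, with no notable contact force.

**Last checks:**
- **Pusher height:** its lowest point, the near tip, is at about z = 0.19 m, roughly 128 mm above the caddy's top. The side picture matched this to about 2 px.
- **Grip:** the arm is at rest and still holds the pusher (opening 8.6 mm), which touches nothing else.
- **Bail:** the bar corners in the side picture fitted the 2.5 rad stop to about 2 px after release, and it still looks the same.
- **Other objects:** the bottles and buffer look unmoved. The finger rest and tin look unmoved in the side view, but the arm partly hides them in the scene view.

**One reading that may count against the job:** while going down to grip the pusher, I felt an unexpected contact. The wrist force read about 42 N in all, 41 N of it upward, with the tool stopped about 5 mm short of its target. That is well under the 120 N wrist limit, but I could not tell which part was touching. If it was the gripper's body, it may have passed the 40 N limit. It dropped to 18 N as the fingers closed and to none after the lift.

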